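# Tighten a lock nut with a click torque wrench

## Task

Pick up the click torque wrench, lower its slotted head fully down over the bar-shaped lock nut on the white ventilator module, and pull the handle clockwise (seen from above) until you feel it click and the handle gives way; stop at once, without running the handle on to the end of its give. Then let go, leaving the wrench lying flat on the module with its head over the nut, and leave the other things on the bench where they are.

Things in the scene. Friction and masses are not known exactly. Their poses are not given: they have to be found in the camera images.
- wrench: Click torque wrench, 0.45 kg, 312 mm long, flat on the bench; this is its steel head, a rectangular frame 86 x 42 x 20 mm (high) with a slot right through, 60 mm long (along x) x 16 mm wide. Origin: slot's centre at the head's underside. x: towards the straight handle's end, z up. A foot under the handle, 135 mm along x, makes the wrench lie level by itself.
- wrench_handle (a joint): The click: angle (rad) of handle against head, about an upright pivot in the neck, 50 mm from the slot's centre. 0 = straight, held by a preloaded spring up to 1.3 N m (10 N at wrench_pull). Pulled harder clockwise it gives: resistance falls evenly, to a fifth at 0.20, a hard stop. Clicked: above 0.05; overtightened: above 0.17. Let go, it springs back.
- wrench_balance (a point): Wrench's balance point, on the handle's centre line 110 mm from the slot's centre, 19 mm above the wrench's underside: lift here. x: along the handle to its end. The black handle is a flat-sided bar 26 mm wide, from 6 to 32 mm above the wrench's underside, running from 97 to 267 mm from the slot's centre.
- wrench_pull (a point): Good place to pull: on the handle's centre line, 180 mm from the slot's centre and 130 mm from the pivot, 19 mm above the wrench's underside. x: along the handle to its end.
- nut_seat (a point): Foot of the nut's upright axis, on the module's flat top. Nut: a steel bar along x, 54 x 13 mm up to 9 mm high, sloping in to 49 x 8.5 mm at 14 mm, 20 mm high in all. Put the wrench on with its handle along +x here, over the module. Turned clockwise from above it runs on with slight friction (0.2 N m), then stops dead after about 15 to 40 degrees, unseen and different each time.
- module: White ventilator module fixed to the bench, 270 (x) x 250 mm, 45 mm high, flat top. Origin: centre of its underside; x roughly away from the robot. The nut stands on its top at (-20, 60) mm from the origin.
- screwdriver: Screwdriver, grey handle, on the right; a bystander to be left alone.
- spanner: Ordinary spanner, flat, left of the module; a bystander to be left alone.
- jar: Screw-top jar, 54 mm across, 70 mm high, on the left; a bystander to be left alone.
- filter: White round filter, 68 mm across, 55 mm high, left of the module; a bystander to be left alone.
- sensor_cell: Black sensor cell, 32 mm across, 40 mm high, near right; a bystander to be left alone.
- collar: Aluminium collar, 40 mm across, 12 mm high, near left; a bystander to be left alone.
- spare_nut: Small spare bar nut, 40 x 11 x 14 mm, loose on the module's near left corner; not the nut to tighten; a bystander to be left alone.

How it is judged (in metres and radians):
On the way, in this order (a step that is already met when the one before it is completed fails the run):
1. the wrench's head is fully down over the nut (horizontal distance between wrench and nut_seat below 0.006 m and z of wrench in the frame of nut_seat below 0.005 m and angle between wrench's own z axis and vertical below 0.1 rad), for 0.2 s.
2. the wrench, fully down on the nut, clicks: its handle breaks over by more than 0.05 rad (all of step 1 and value of joint wrench_handle above 0.05 rad), for 0.04 s.
At the end, for the whole second after the job is handed in: The wrench is let go and at rest, lying flat (within 0.1 rad) with its head down over the nut: slot centre within 6 mm of the nut's axis, underside less than 5 mm above the module, handle sprung back straight (less than 0.03 rad) (all of step 1 and value of joint wrench_handle below 0.03 rad and linear speed of wrench below 0.02 m/s); the robot touches nothing.
It fails at once if overtightened: the handle is run on past the click, beyond 0.17 rad (value of joint wrench_handle above 0.17 rad).
It fails at once if a bystander is moved by more than 30 mm (distance of any of screwdriver, spanner, jar, filter, sensor_cell, collar, spare_nut from where it was at the start of the episode above 0.03 m).
It also fails if it takes over 72 s, if anything falls off the work surface, if the arm or the gripper's body presses on something with over 40 N, if the wrist force passes 120 N, or if a joint passes its speed limit or range.

## Robot

A 6-joint arm with a two-finger parallel gripper is mounted at the origin on the work surface. World frame = base frame: x ahead of the robot, y to its left, z up, the work surface at z = 0. Lengths are in mm, angles in degrees, forces in N, time in s.
With the tool pointing down it reaches from about 350 to 850 mm from the base axis. Payload 8.1 kg.
Tool frame: the origin (TCP) lies midway between the tips of the shut fingers; the grasp point (between the pads) lies 19 mm behind it (hold_point_z is the distance from the TCP to the grasp point, in mm); z points along the fingers, y is the direction in which the jaws open and shut (so a half turn about z gives the same grasp; the last joint's range is limited). The gripper opens to 85 mm and grips with 20 to 120 N. Pads are 22 mm wide; open, the fingers measure 114 mm over their backs; the gripper's body (76 mm by 85 mm) begins 54 mm behind the grasp point. The pads swing forward as they close: fully open they stand 13 mm farther back than shut.
Start: joints at [-4.893, 7.471, 85.268, -0, 87.261, -4.893], TCP at [600.004, 0.022, 231.292] pointing down, gripper open.
Joint ranges: [-169.43, 169.43], [-51.17, 129.36], [1.28, 143.12], [-76.62, 256.62], [0, 156.53], [-152.29, 152.29]. Speed limits (degrees/s): [136.94, 136.94, 159.86, 180, 180, 180].

## Interface

Orientations are given as [roll, pitch, yaw] about the fixed x, y, z axes, in that order (R = Rz(yaw) Ry(pitch) Rx(roll)).
In Python, from bench import sense, snapshot, camera_params, hand_in, hold_point_z gives the robot as it stands.
- The arm moves only by the tool servo_tool, never from a script. Its argument "motion" is a list of rows, each a list of 7 numbers: the finger opening in mm, from 0 to 85.4, then the shift along the tool's x, y, z in mm, then the turn, a rotation vector about the tool's x, y, z in rad. A call has 1 to 10 rows; each row shifts and turns the pose as measured when the row begins, along the tool's axes as they then stand; what a row does not reach is not made up. A row lasts 1/10 s, in which the tool goes at most 50 mm and 8.59 degrees, less where a joint would pass 70% of its speed; a pose out of reach is approached as far as the arm can. A call with a gripper value outside its range is refused whole. The fingers move at their own pace and stop on an object; "force" is the grip in N (left out, the last holds). Time passes only in rows, so rows that do not move let the fingers close. It gives the time, the measured TCP pose, the force and the opening at its end, in the units of the state.
- sense(): the state, without advancing time (a new reading comes with each control period).
- snapshot(name): name is "scene" or "side" or "wrist"; returns the picture (400x640x3 uint8, blue, green, red); there is no depth.
- camera_params(name): a dict with "fx", "fy", "cx", "cy" (pixels), "R" (3x3) and "t" (3): a world point X has camera coordinates R X + t; the wrist camera has in their place "tool_from_camera" (4x4, takes a point from camera to tool coordinates, whose origin is the TCP and whose axes are the flange's). Camera axes: x right, y down, z forward; pixel columns grow to the right and rows downward; lengths in mm; the calibration is good to about 2 mm. The wrist camera is an equidistant fisheye: a pixel r from the principal point sees the ray r / f radians off the axis. A picture is of the moment at which its call begins: read the wrist's pose just before it. camera_params takes no time and is no camera call.
- hand_in(): hands the job in, once; it reports no verdict.
The state is a dict: "time": time; "joint_pos": joint angles; "qd": joint speeds; "joint_efforts": joint torques, N m; "tool_pos": TCP position; "tcp_rot": TCP orientation; "ft_force": force on the tool from outside, world axes, zero at the start; "wrist_torque": the same for the moment, N m; "finger_gap": finger opening in mm.
Only numpy, scipy, OpenCV 4.12 (cv2) and the standard library are available. Lean on these libraries where they do the work, as an engineer would, in place of code of your own. Each camera call takes 0.05 s, during which the arm holds its last target. There are 200 camera calls.

## Working session

There is one attempt and no reset: what is moved stays moved. The work goes in short steps, Python scripts to look and compute and a tool call to move; the robot and the scene stay as the last step left them, time stands still between calls to the robot, and variables do not carry over. Pictures are saved under pics/ and viewed, about 8 in all and at most 12, crops included, and the job is handed in when it is done.

Besides the shell and the picture viewer there is one more tool, called as name(argument=value, ...), one argument or row to a line, values as JSON. servo_tool: Moves the arm, as the interface text tells. Its arguments: {"type":"object","properties":{"motion":{"type":"array"},"force":{"type":"number"}},"required":["motion"]}

```bash
mkdir -p pics; cat > h.py <<'E'
import numpy as np, cv2
from scipy.spatial.transform import Rotation as Ro
from bench import sense, snapshot, camera_params, hand_in, hold_point_z
def ray(name,u,v,s=None):
    """world origin and direction through pixel"""
    c=camera_params(name); x=(u-c['cx'])/c['fx']; y=(v-c['cy'])/c['fy']
    if name!='wrist':
        R=np.array(c['R']);t=np.array(c['t']); return -R.T@t, R.T@np.array([x,y,1])
    th=np.hypot(x,y); k=np.sin(th)/th if th>1e-9 else 1
    T=np.array(c['tool_from_camera']); s=s or sense()
    W=Ro.from_euler('xyz',s['tcp_rot'],degrees=True).as_matrix()
    return W@T[:3,3]+np.array(s['tool_pos']), W@T[:3,:3]@np.array([k*x,k*y,np.cos(th)])
def hit(name,u,v,z,s=None):
    o,d=ray(name,u,v,s); return (o+d*(z-o[2])/d[2]).round(1)
E
python3 - <<'E'
from h import *
print(sense(), hold_point_z)
for n in ['scene','side','wrist']: cv2.imwrite(f'pics/{n}0.png',snapshot(n)); print(n,camera_params(n))
E
```

```text
{'time': 0.0, 'joint_pos': array([-4.89425452e+00,  7.51324744e+00,  8.53308651e+01,  8.58311447e-04,
        8.72613156e+01, -4.89250848e+00]), 'qd': array([-0.12045762,  0.00718607, -0.02581499, -0.11464301,  0.09716632,
       -0.00233126]), 'joint_efforts': array([-1.90700346e-03, -5.69404185e+01, -5.00557995e+01, -2.19391650e-04,
        1.44415747e-02,  7.24149572e-05]), 'tool_pos': array([5.99443423e+02, 6.29667119e-02, 2.30248630e+02]), 'tcp_rot': array([-1.79895029e+02, -9.84573887e-03,  8.99982032e+01]), 'ft_force': array([-0.35602465, -1.1981558 , -0.7520506 ]), 'wrist_torque': array([ 0.03942617,  0.03215041, -0.0230087 ]), 'finger_gap': 85.14450744535029} 18.700000000000003
scene {'fx': 512.5660790192998, 'fy': 512.5660790192998, 'cx': 321.6407223449314, 'cy': 202.58650473961742, 'R': array([[-0.8666313 ,  0.49888675,  0.00788684],
       [ 0.35435399,  0.62653331, -0.69418244],
       [-0.35125979, -0.5988055 , -0.71975589]]), 't': array([ 443.90786991,  -78.41353551, 1872.68891377])}
side {'fx': 463.91673314529345, 'fy': 463.91673314529345, 'cx': 319.8735762668002, 'cy': 197.462401240662, 'R': array([[ 0.72825441, -0.68513368,  0.01540647],
       [-0.35257389, -0.39385234, -0.84886512],
       [ 0.58765396,  0.61275784, -0.52838495]]), 't': array([-379.21779806,  193.81137417, 1381.43501897])}
wrist {'fx': 309.70691628693146, 'fy': 309.70691628693146, 'cx': 322.50194418536745, 'cy': 197.74274887412668, 'tool_from_camera': array([[ 7.32534697e-04, -9.52240999e-01, -3.05346595e-01,
         7.87348186e+01],
       [ 9.99999648e-01,  5.72786636e-04,  6.12757840e-04,
         7.08790442e-01],
       [-4.08594688e-04, -3.05346937e-01,  9.52241084e-01,
        -1.42693015e+02],
       [ 0.00000000e+00,  0.00000000e+00,  0.00000000e+00,
         1.00000000e+00]])}
```

View pics/scene0.png

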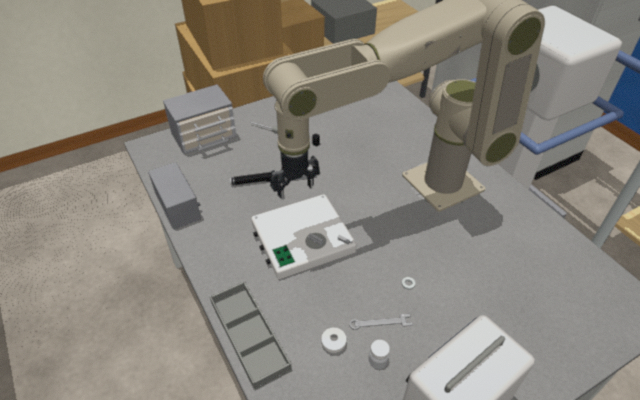

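View pics/wrist0.png

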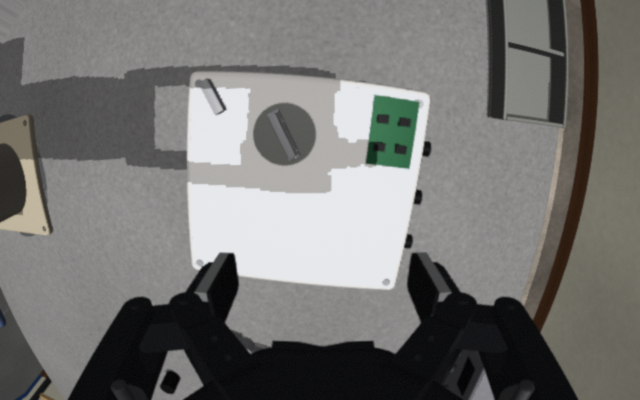

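The wrist view shows the nut on the dark disc, with ends at about (270,112) and (298,160). The scene view shows the wrench under and beside the gripper, its handle from (235,180) to (270,178), with the head hidden by the gripper.

```bash
python3 - <<'E'
from h import *
im=cv2.imread('pics/side0.png'); 
w=cv2.imread('pics/wrist0.png')
a=cv2.resize(w[90:180,230:340],None,fx=3.6,fy=3.6,interpolation=cv2.INTER_CUBIC)
b=np.zeros((400+a.shape[0]-120,640,3),np.uint8)
cv2.imwrite('pics/c1.png',np.hstack([im[:,120:520],cv2.copyMakeBorder(a,0,400-a.shape[0],0,0,cv2.BORDER_CONSTANT)]))
print('tail,neck', hit('scene',233,181,19),hit('scene',270,178,19))
for p in [(270,112),(298,160)]: print('nut',hit('wrist',*p,65))
for p in [(191,73),(428,94),(194,268),(392,288)]: print('mod',hit('wrist',*p,45))
E
```

```text
tail,neck [ 672.9 -357.9   19. ] [ 550.7 -306.9   19. ]
nut [548.1  69.3  65. ]
nut [575.4  20.1  65. ]
mod [455.5 117.5  45. ]
mod [714.1  91.3  45. ]
mod [ 432.3 -123.1   45. ]
mod [ 690.1 -148.8   45. ]
```

View pics/c1.png

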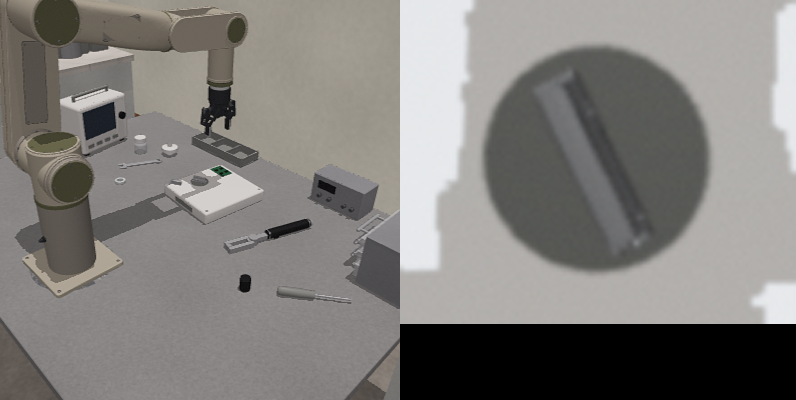

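```bash
python3 - <<'E'
from h import *
for p,z in [((358,244),20),((388,236),32),((431,222),19)]: print(hit('side',*p,z))
E
```

```text
[ 412.8 -286.7   20. ]
[ 500.9 -332.3   32. ]
[ 683. -368.   19.]
```

servo_tool(
  motion=[
    [85, -30, -8, 3, 0, 0, 0],
    [85, -30, -8, 3, 0, 0, 0],
    [85, -30, -8, 3, 0, 0, 0],
    [85, -30, -8, 3, 0, 0, 0],
    [85, -30, -8, 3, 0, 0, 0],
    [85, -30, -8, 3, 0, 0, 0],
    [85, -30, -8, 3, 0, 0, 0],
    [85, -30, -8, 3, 0, 0, 0],
    [85, -30, -8, 3, 0, 0, 0],
    [85, -30, -8, 3, 0, 0, 0],
  ],
)

```text
time: 1.15
tool_pos: [516.4, -305.8, 195.7]
tcp_rot: [-179.7, -0.2, 90.4]
ft_force: [0.3, -0.2, 0.5]
finger_gap: 84.8
```

servo_tool(
  motion=[
    [85, 0, 0, 0, 0, 0, -0.148],
    [85, 0, 0, 0, 0, 0, -0.148],
    [85, 0, 0, 0, 0, 0, -0.148],
    [85, 0, 0, 0, 0, 0, -0.148],
    [85, 0, 0, 0, 0, 0, -0.148],
    [85, 0, 0, 0, 0, 0, -0.148],
    [85, 0, 0, 0, 0, 0, -0.148],
    [85, 0, 0, 0, 0, 0, -0.148],
    [85, 0, 0, 0, 0, 0, 0],
    [85, 0, 0, 0, 0, 0, 0],
  ],
)

```text
time: 2.15
tool_pos: [511.3, -310.0, 189.9]
tcp_rot: [179.9, -0.9, 159.1]
ft_force: [0.5, -0.5, 0.4]
finger_gap: 84.6
```

```bash
python3 - <<'E'
from h import *
s=sense();print(s['time'],s['tool_pos'],s['tcp_rot'],s['joint_pos'])
cv2.imwrite('pics/w2.png',snapshot('wrist'))
E
```

```text
2.15 [ 511.31993538 -310.02940422  189.91129012] [179.85911346  -0.89785199 159.07897678] [-3.60811193e+01  9.29234713e+00  8.76133015e+01 -9.93545912e-02
  8.39978110e+01 -1.05147824e+02]
```

View pics/w2.png

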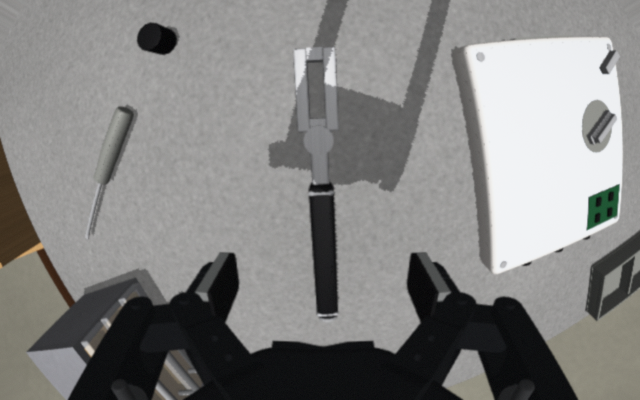

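The wrench is fully visible: head around (316,88), handle start at (321,186), tail at (327,316). The nut is at (601,127).

```bash
cat >> h.py <<'E'
def to(target,rpy):
    """shift in tool axes and rotvec (tool axes) from the measured pose to target"""
    s=sense(); W=Ro.from_euler('xyz',s['tcp_rot'],degrees=True)
    G=Ro.from_euler('xyz',rpy,degrees=True)
    print('shift',W.inv().apply(np.array(target)-s['tool_pos']).round(1),'rot',(W.inv()*G).as_rotvec().round(3))
E
python3 - <<'E'
from h import *
c=[hit('wrist',*p,20) for p in [(295,49),(337,48),(337,129),(300,129)]]
print(c)
hs=hit('wrist',321,186,32); t=hit('wrist',327,317,32); hd=np.mean(c,axis=0)
print(hs,t,hd)
d=t-hd; yaw=np.degrees(np.arctan2(d[1],d[0])); u=d/np.linalg.norm(d); print(yaw,np.linalg.norm(d),np.linalg.norm(hs-hd))
bal=(t-267*u)*[1,1,0]+110*u*[1,1,0]; bal2=hs-97*u+110*u; print(bal,bal2)
b=(bal+bal2)/2
to([b[0],b[1],60],[180,0,yaw+180])
E
```

```text
[array([ 376.2, -286.4,   20. ]), array([ 390.3, -247.1,   20. ]), array([ 467.9, -276.4,   20. ]), array([ 454.5, -311.3,   20. ])]
[ 514.9 -311.6   32. ] [ 671.4 -363.8   32. ] [ 422.225 -280.3     20.   ]
-18.526302083682946 263.06734997905 98.55123350318854
[ 522.69102869 -313.96675387    0.        ] [ 527.2134817  -315.72631974   32.59300403]
shift [-16.5   0.  129.7] rot [ 0.003 -0.016 -0.041]
```

servo_tool(
  motion=[
    [85, -4, 0, 15, 0.003, -0.016, -0.041],
    [85, -4, 0, 15, 0, 0, 0],
    [85, -4, 0, 15, 0, 0, 0],
    [85, -4, 0, 15, 0, 0, 0],
    [85, 0, 0, 15, 0, 0, 0],
    [85, 0, 0, 15, 0, 0, 0],
    [85, 0, 0, 15, 0, 0, 0],
    [85, 0, 0, 12, 0, 0, 0],
    [85, 0, 0, 4, 0, 0, 0],
    [85, 0, 0, 0, 0, 0, 0],
  ],
)

```text
time: 3.2
tool_pos: [526.1, -314.8, 57.9]
tcp_rot: [180.0, -0.2, 160.7]
ft_force: [-1.6, 0.4, -0.7]
finger_gap: 84.6
```

```bash
python3 - <<'E'
from h import *
to([525,-314.8,6],[180,0,161.5])
E
```

```text
shift [ 0.9 -0.4 51.9] rot [ 0.001 -0.003 -0.014]
```

servo_tool(
  motion=[
    [85, 1, 0, 12, 0, 0, -0.014],
    [85, 0, 0, 12, 0, 0, 0],
    [85, 0, 0, 12, 0, 0, 0],
    [60, 0, 0, 8, 0, 0, 0],
    [50, 0, 0, 4, 0, 0, 0],
    [45, 0, 0, 0, 0, 0, 0],
    [40, 0, 0, 0, 0, 0, 0],
  ],
)

```text
time: 3.9
tool_pos: [525.9, -315.2, 7.2]
tcp_rot: [-180.0, -0.0, 161.6]
ft_force: [0.4, -1.1, 0.4]
finger_gap: 39.8
```

```bash
python3 - <<'E'
from h import *
to([525,-314.8,6],[180,0,161.5])
cv2.imwrite('pics/w3.png',snapshot('wrist'))
E
```

```text
shift [1.  0.1 1.2] rot [-0.    -0.001  0.001]
```

View pics/w3.png

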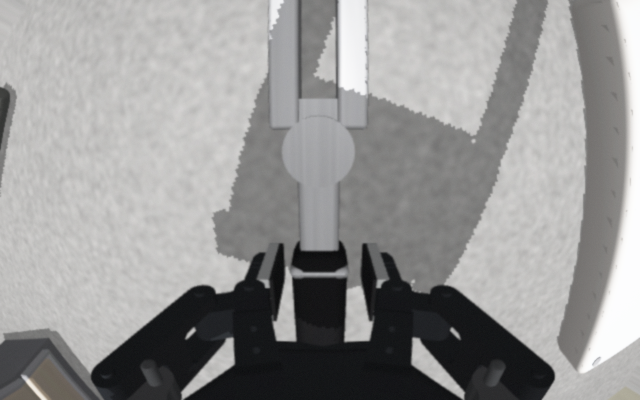

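The handle is centred between the pads and the fingers straddle its start at (320,245), so I'll close on it.

servo_tool(
  motion=[
    [15, 0, 0, 0, 0, 0, 0],
    [15, 0, 0, 0, 0, 0, 0],
    [15, 0, 0, 0, 0, 0, 0],
    [15, 0, 0, 0, 0, 0, 0],
    [15, 0, 0, -10, 0, 0, 0],
    [15, 0, 0, -15, 0, 0, 0],
    [15, 0, 0, -20, 0, 0, 0],
    [15, 0, 0, -20, 0, 0, 0],
    [15, 0, 0, -20, 0, 0, 0],
    [15, 0, 0, -20, 0, 0, 0],
  ],
  force=90,
)

```text
time: 4.95
tool_pos: [523.1, -313.1, 116.3]
tcp_rot: [179.9, -0.5, 161.6]
ft_force: [0.4, -0.1, -3.9]
finger_gap: 24.1
```

```bash
python3 - <<'E'
from h import *
s=sense();print(s)
n=np.array([561.0,45.0]); y=-61
u=np.array([np.cos(np.radians(y)),np.sin(np.radians(y))])
b=n+110*u; print(b); to([*b,140],[180,0,y+180])
cv2.imwrite('pics/w4.png',snapshot('wrist'))
E
```

```text
{'time': 4.95, 'joint_pos': array([-3.57083270e+01,  1.39660784e+01,  9.02020242e+01, -1.56257467e-02,
        7.63144862e+01, -1.07267161e+02]), 'qd': array([ 2.21266243e-02, -1.26093241e+01, -9.34027911e+00,  1.04960605e-01,
        2.18144705e+01,  1.68191828e-02]), 'joint_efforts': array([ 4.66146832e-02, -6.14821815e+01, -4.87397504e+01, -1.51337514e-02,
       -5.85040972e-01,  1.15779471e-04]), 'tool_pos': array([ 523.1142024 , -313.07573791,  116.3212574 ]), 'tcp_rot': array([179.87121913,  -0.46533629, 161.56311777]), 'ft_force': array([ 0.36942416, -0.11822207, -3.89105518]), 'wrist_torque': array([ 0.01981463, -0.01040861,  0.00669713]), 'finger_gap': 24.079328488471102}
[614.32905823 -51.20816779]
shift [ -3.5 277.3 -23.1] rot [-0.001 -0.009  0.743]
```

servo_tool(
  motion=[
    [15, 0, 28, -4, 0, -0.009, 0],
    [15, 0, 28, -4, 0, 0, 0],
    [15, 0, 28, -4, 0, 0, 0],
    [15, 0, 28, -4, 0, 0, 0],
    [15, -1, 28, -4, 0, 0, 0],
    [15, -1, 28, 0, 0, 0, 0],
    [15, -1, 28, 0, 0, 0, 0],
    [15, 0, 28, 0, 0, 0, 0],
    [15, 0, 28, 0, 0, 0, 0],
    [15, 0, 20, 0, 0, 0, 0],
  ],
)

```text
time: 6.0
tool_pos: [617.8, -52.0, 149.7]
tcp_rot: [-179.9, 1.0, 161.2]
ft_force: [0.6, 0.7, -4.8]
finger_gap: 24.2
```

servo_tool(
  motion=[
    [15, 0, 0, 0, 0, 0, 0.14],
    [15, 0, 0, 0, 0, 0, 0.14],
    [15, 0, 0, 0, 0, 0, 0.14],
    [15, 0, 0, 0, 0, 0, 0.14],
    [15, 0, 0, 0, 0, 0, 0.14],
    [15, 0, 0, 0, 0, 0, 0.04],
    [15, 0, 0, 0, 0, 0, 0],
    [15, 0, 0, 0, 0, 0, 0],
  ],
)

```text
time: 6.8
tool_pos: [617.5, -46.6, 151.6]
tcp_rot: [179.3, 0.7, 117.5]
ft_force: [-0.1, 0.6, -4.3]
finger_gap: 24.1
```

```bash
python3 - <<'E'
from h import *
s=sense();print(s['joint_pos'])
to([614.3,-51.2,125],[180,0,119])
cv2.imwrite('pics/w5.png',snapshot('wrist'))
E
```

```text
[ -8.94168502  12.25568202  88.35214632  -0.20019296  78.40963824
 -36.43384352]
shift [-2.3 -5.3 26.6] rot [ 0.012  0.013 -0.026]
```

View pics/w5.png

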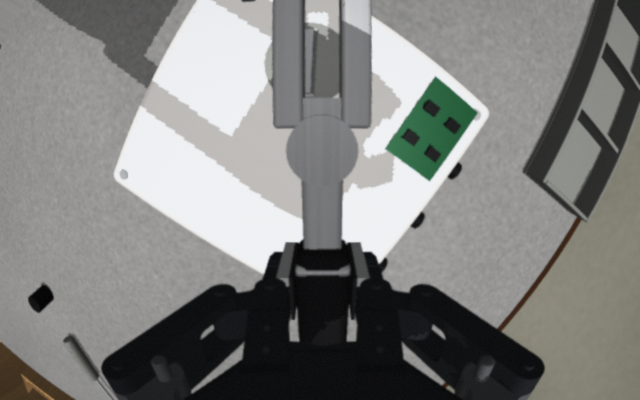

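The nut shows through the slot, left of centre near (310,60). Correction by the estimate agrees (tool y about -5 mm), so I'll go lower and look again.

servo_tool(
  motion=[
    [15, -1, -2, 10, 0.012, 0.013, -0.026],
    [15, -1, -2, 10, 0, 0, 0],
    [15, 0, -1, 12, 0, 0, 0],
    [15, 0, 0, 12, 0, 0, 0],
    [15, 0, 0, 12, 0, 0, 0],
    [15, 0, 0, 6, 0, 0, 0],
    [15, 0, 0, 2, 0, 0, 0],
    [15, 0, 0, 0, 0, 0, 0],
  ],
)

```text
time: 7.65
tool_pos: [613.2, -50.7, 82.3]
tcp_rot: [-179.9, -0.0, 119.2]
ft_force: [0.7, 0.2, -5.1]
finger_gap: 24.1
```

```bash
python3 - <<'E'
from h import *
to([614.3,-51.2,84],[180,0,119])
im=snapshot('wrist'); cv2.imwrite('pics/w6.png',im)
c=cv2.resize(im[0:140,240:410],None,fx=4.5,fy=4.2,interpolation=cv2.INTER_CUBIC)
cv2.imwrite('pics/w6c.png',np.clip(c.astype(float)*1.6,0,255).astype(np.uint8)[:590])
E
```

```text
shift [-1.   0.7 -1.7] rot [-0.001 -0.     0.003]
```

View pics/w6c.png

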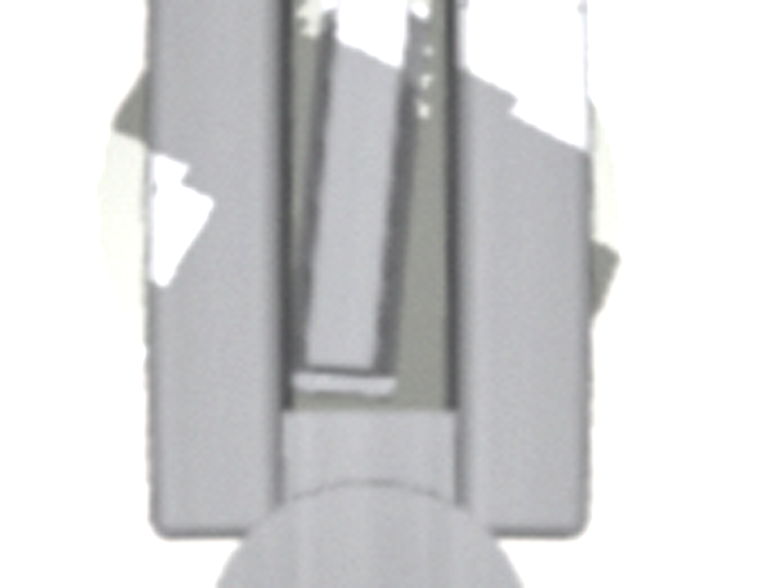

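```bash
python3 - <<'E'
from h import *
s=sense(); W=Ro.from_euler('xyz',s['tcp_rot'],degrees=True)
def T(cx,cy,z): return W.inv().apply(hit('wrist',240+cx/4.5-.4,cy/4.2-.4,z,s)-s['tool_pos'])[:2].round(1)
print('nut top L',T(307,365,65),T(335,50,65),'R',T(375,370,65),T(407,70,65))
print('nut foot near end',T(293,384,54),T(394,384,54))
print('slot top z95 L',T(275,490,95),T(275,60,95),'R',T(463,490,95),T(465,60,95))
print('slot bottom z75 L',T(292,400,75),T(293,60,75),'R',T(446,400,75),T(446,60,75))
print('head outer z95',T(150,400,95),T(590,400,95),T(148,60,95),T(588,200,95))
print('slot end',T(370,408,95),T(370,408,75),'head end',T(370,537,95))
E
```

```text
nut top L [86.2 -6.6] [126.3  -3.4] R [85.6  1.1] [123.6   4.7]
nut foot near end [84.2 -8.8] [84.2  3.4]
slot top z95 L [72.2 -8.2] [116.4  -8.2] R [72.2  9.2] [116.4   9.3]
slot bottom z75 L [81.7 -7.7] [122.1  -7.6] R [81.6  8.6] [122.2   8.6]
head outer z95 [ 81.5 -19.8] [81.6 20.9] [116.9 -19.9] [101.9  20.6]
slot end [80.4  0.6] [80.7  0.6] head end [67.4  0.6]
```

Slot centre in the tool frame is about (110.5, 0.5) and the nut about (110.8, -0.5), turned 5°. I'll apply that.

servo_tool(
  motion=[
    [15, 0.5, -5, 2, 0, 0, 0.043],
    [15, 0.2, -5, 2, 0, 0, 0.042],
    [15, 0, -0.4, 2, 0, 0, 0],
    [15, 0, 0, 0, 0, 0, 0],
    [15, 0, 0, 0, 0, 0, 0],
  ],
)

```text
time: 8.2
tool_pos: [606.4, -55.2, 79.8]
tcp_rot: [179.8, 0.2, 114.3]
ft_force: [0.8, 0.8, -4.7]
finger_gap: 24.3
```

```bash
python3 - <<'E'
from h import *
s=sense(); print(s['tool_pos'],s['tcp_rot'],s['ft_force'])
im=snapshot('wrist'); cv2.imwrite('pics/w7.png',im)
c=cv2.resize(im[0:140,240:410],None,fx=4.5,fy=4.2,interpolation=cv2.INTER_CUBIC)
cv2.imwrite('pics/w7c.png',np.clip(c.astype(float)*1.6,0,255).astype(np.uint8)[:590])
E
```

```text
[606.3658713  -55.15198025  79.79627867] [1.79761187e+02 1.75685538e-01 1.14293950e+02] [ 0.7534968   0.82843411 -4.74309485]
```

View pics/w7c.png

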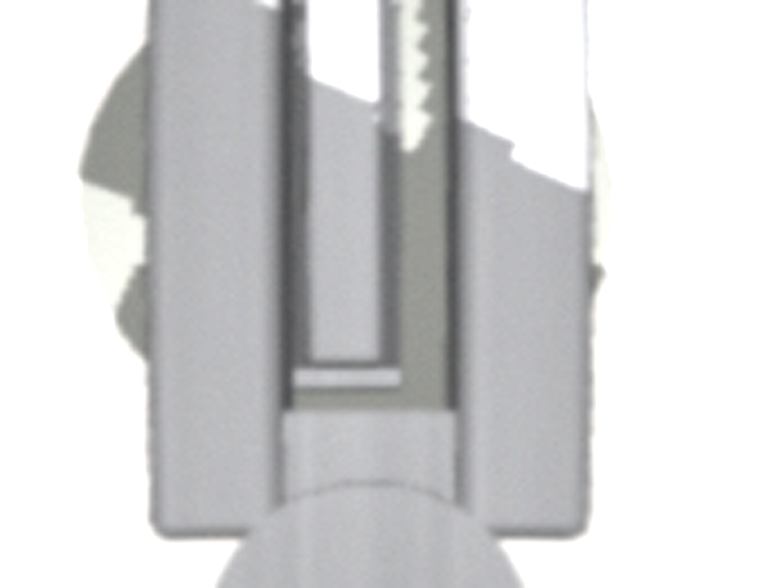

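The nut is now parallel to the slot but about 3 mm left of its centre (nut x≈344, slot x≈369 in the crop). I'll shift and lower.

servo_tool(
  motion=[
    [15, 0.5, -1.8, 0, 0, 0, 0],
    [15, 0.3, -1.4, 0, 0, 0, 0],
    [15, 0, 0, 0, 0, 0, 0],
    [15, 0, 0, 3, 0, 0, 0],
    [15, 0, 0, 4, 0, 0, 0],
  ],
)

```text
time: 8.75
tool_pos: [604.1, -55.8, 73.7]
tcp_rot: [179.7, 0.2, 114.4]
ft_force: [0.1, 0.6, -3.5]
finger_gap: 24.3
```

```bash
python3 - <<'E'
from h import *
s=sense(); print(s['tool_pos'],s['tcp_rot'],s['ft_force'])
im=snapshot('wrist'); cv2.imwrite('pics/w8.png',im)
c=cv2.resize(im[0:140,240:410],None,fx=4.5,fy=4.2,interpolation=cv2.INTER_CUBIC)
cv2.imwrite('pics/w8c.png',np.clip(c.astype(float)*1.6,0,255).astype(np.uint8)[:590])
E
```

```text
[604.06086827 -55.75197815  73.6602494 ] [179.65127815   0.24788606 114.3733064 ] [ 0.06842829  0.58296866 -3.50154844]
```

View pics/w8c.png

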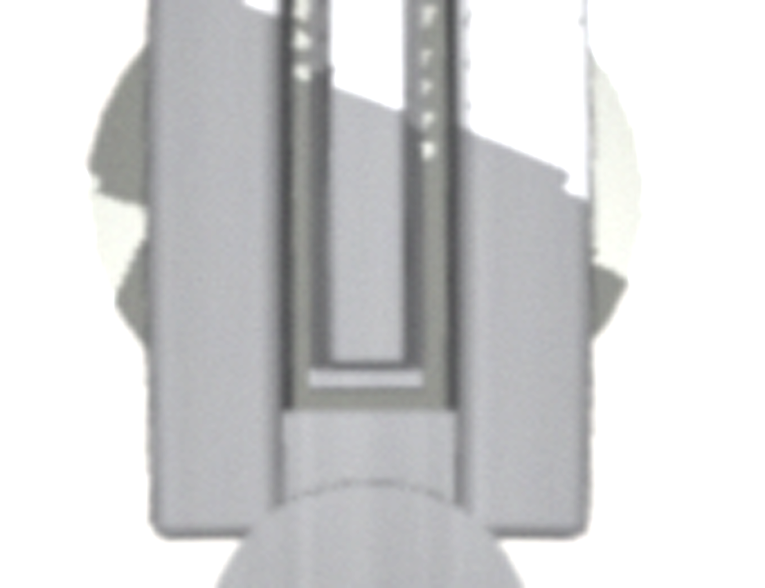

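The nut is centred in the slot now, so I'll lower it and watch the force.

servo_tool(
  motion=[
    [15, 0, 0, 3, 0.004, 0.005, 0],
    [15, 0, 0, 3, 0, 0, 0],
    [15, 0, 0, 3, 0, 0, 0],
    [15, 0, 0, 3, 0, 0, 0],
    [15, 0, 0, 0, 0, 0, 0],
  ],
)

```text
time: 9.3
tool_pos: [602.9, -55.5, 58.4]
tcp_rot: [-180.0, -0.2, 114.4]
ft_force: [-0.1, 0.3, -4.9]
finger_gap: 24.4
```

servo_tool(
  motion=[
    [15, 0, 0.8, 1.5, 0, 0, 0],
    [15, 0, 0, 1.5, 0, 0, 0],
    [15, 0, 0, 1, 0, 0, 0],
    [15, 0, 0, 1, 0, 0, 0],
    [15, 0, 0, 0, 0, 0, 0],
  ],
)

```text
time: 9.8
tool_pos: [604.0, -55.2, 53.4]
tcp_rot: [-180.0, -0.1, 114.4]
ft_force: [0.1, 0.8, -4.0]
finger_gap: 24.3
```

servo_tool(
  motion=[
    [15, 0, 0, 1, 0, 0, 0],
    [15, 0, 0, 1, 0, 0, 0],
    [15, 0, 0, 1, 0, 0, 0],
    [15, 0, 0, 0, 0, 0, 0],
  ],
)

```text
time: 10.2
tool_pos: [604.7, -55.2, 53.4]
tcp_rot: [179.9, -0.1, 114.4]
ft_force: [-0.4, -0.2, -4.5]
finger_gap: 24.3
```

servo_tool(
  motion=[
    [15, 0, 0, 1.5, 0, 0, 0],
    [15, 0, 0, 1.5, 0, 0, 0],
    [15, 0, 0, 0, 0, 0, 0],
  ],
)

```text
time: 10.5
tool_pos: [605.3, -55.3, 53.4]
tcp_rot: [179.9, -0.1, 114.4]
ft_force: [-0.2, 0.9, -4.5]
finger_gap: 24.0
```

```bash
python3 - <<'E'
from h import *
for i in range(6):
    s=sense(); print(s['time'],s['tool_pos'].round(2),s['ft_force'].round(2),s['wrist_torque'].round(3)); snapshot('side')
E
```

```text
10.5 [605.3  -55.27  53.45] [-0.15  0.92 -4.49] [-0.043  0.005 -0.007]
10.55 [605.33 -55.29  53.32] [ 0.16 -0.44 -4.47] [-0.059  0.026  0.054]
10.6 [605.33 -55.3   53.24] [-1.3   0.51  1.61] [-0.038  0.277  0.   ]
10.65 [605.32 -55.27  53.22] [-1.16 -0.22 -0.41] [-0.024  0.226  0.006]
10.7 [605.32 -55.26  53.23] [-1.96  0.41 -0.37] [-0.004  0.243  0.038]
10.75 [605.31 -55.26  53.21] [-0.77 -1.13  0.34] [-0.067  0.255  0.021]
```

servo_tool(
  motion=[
    [15, 0, -0.6, 1, 0, 0, 0],
    [15, 0, -0.4, 1, 0, 0, 0],
    [15, 0, 0, 0, 0, 0, 0],
  ],
)

```text
time: 11.1
tool_pos: [605.3, -55.3, 53.2]
tcp_rot: [179.8, -0.0, 114.4]
ft_force: [0.5, -0.1, -3.8]
finger_gap: 24.5
```

```bash
python3 - <<'E'
from h import *
for i in range(3):
    s=sense(); print(s['time'],s['tool_pos'].round(2),s['tcp_rot'].round(2),s['ft_force'].round(2),s['wrist_torque'].round(3)); im=snapshot('side' if i else 'wrist')
    cv2.imwrite(f'pics/s9_{i}.png',im)
a=cv2.resize(cv2.imread('pics/s9_0.png')[0:140,240:410],None,fx=2.4,fy=2.4)
b=cv2.resize(im[150:270,270:400],None,fx=3,fy=3)
h=360; cv2.imwrite('pics/c9.png',np.hstack([cv2.copyMakeBorder(a,0,h-a.shape[0],0,0,0),b]))
E
```

```text
11.1 [605.31 -55.28  53.24] [ 1.7981e+02 -4.0000e-02  1.1440e+02] [ 0.49 -0.12 -3.79] [-0.048  0.068  0.026]
11.15 [605.36 -55.27  53.23] [ 1.798e+02 -4.000e-02  1.144e+02] [-3.59  1.21  1.56] [0.1   0.488 0.045]
11.2 [605.33 -55.28  53.2 ] [ 1.7981e+02 -5.0000e-02  1.1440e+02] [-2.2   0.56  1.53] [0.055 0.342 0.039]
```

View pics/c9.png

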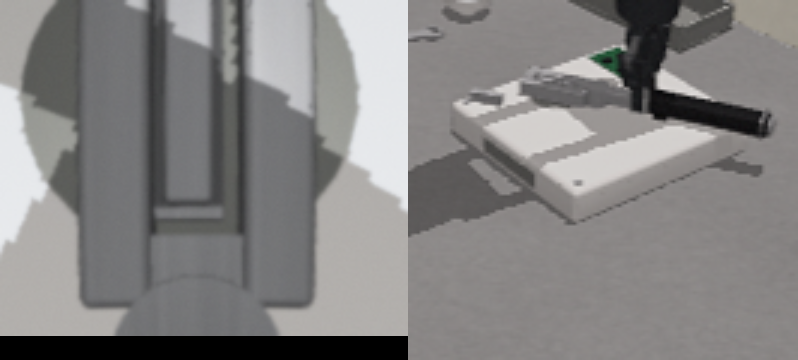

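The slot is around the nut, which sits towards the slot's left side. Small commands are being swallowed, so I'll use bigger ones.

servo_tool(
  motion=[
    [15, 0, -2, 3, 0, 0, 0],
    [15, 0, -1, 3, 0, 0, 0],
  ],
)

```text
time: 11.45
tool_pos: [605.4, -55.3, 53.1]
tcp_rot: [179.5, -0.0, 114.4]
ft_force: [-14.9, 4.1, 26.4]
finger_gap: 24.4
```

```bash
python3 - <<'E'
from h import *
for i in range(4):
    s=sense(); print(s['time'],s['tool_pos'].round(2),s['tcp_rot'].round(2),s['ft_force'].round(2),s['wrist_torque'].round(3)); snapshot('side')
E
```

```text
11.45 [605.41 -55.33  53.11] [179.5   -0.   114.43] [-14.93   4.09  26.35] [ 0.477  2.812 -0.016]
11.5 [605.38 -55.31  53.13] [179.5    0.   114.43] [-11.32   4.86  21.99] [ 0.713  2.101 -0.006]
11.55 [605.44 -55.32  53.19] [179.49   0.   114.43] [-11.86   4.68  22.78] [ 0.646  2.122 -0.004]
11.6 [605.41 -55.35  53.17] [1.7949e+02 1.0000e-02 1.1443e+02] [-11.36   4.63  22.84] [ 0.667  2.177 -0.072]
```

The head is down with solid contact. I'll relax the arm, open the fingers slightly and look at how the wrench lies.

servo_tool(
  motion=[
    [15, 0, 0, 0, 0, 0, 0],
    [15, 0, 0, 0, 0, 0, 0],
    [40, 0, 0, 0, 0, 0, 0],
    [40, 0, 0, 0, 0, 0, 0],
    [40, 0, 0, -1, 0, 0, 0],
  ],
)

```text
time: 12.15
tool_pos: [605.8, -55.5, 53.8]
tcp_rot: [179.4, 0.0, 114.4]
ft_force: [-0.8, 0.4, 0.2]
finger_gap: 39.7
```

```bash
python3 - <<'E'
from h import *
s=sense(); print(s['time'],s['tool_pos'].round(2),s['tcp_rot'].round(2),s['ft_force'].round(2),s['wrist_torque'].round(3)); im=snapshot('wrist')
cv2.imwrite('pics/w10.png',im)
cv2.imwrite('pics/w10c.png',cv2.resize(im[0:330,200:440],None,fx=1.8,fy=1.8))
E
```

```text
12.15 [605.77 -55.53  53.78] [1.7944e+02 4.0000e-02 1.1442e+02] [-0.82  0.44  0.17] [-0.034  0.012 -0.04 ]
```

View pics/w10c.png

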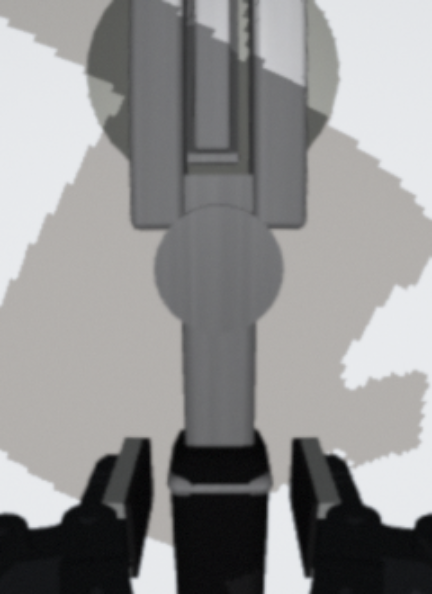

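Fingers are open around the handle and the nut is in the slot. I'll slide to the pull point.

servo_tool(
  motion=[
    [40, -14, 0, 0, 0.01, 0, 0],
    [40, -14, 0, 0, 0, 0, 0],
    [40, -14, 0, 0, 0, 0, 0],
    [40, -14, 0, 0, 0, 0, 0],
    [38, -14, 0, 0, 0, 0, 0],
    [36, 0, 0, 0, 0, 0, 0],
  ],
)

```text
time: 12.8
tool_pos: [637.6, -124.1, 54.7]
tcp_rot: [179.9, 0.1, 114.4]
ft_force: [-0.1, -0.5, -0.4]
finger_gap: 36.1
```

servo_tool(
  motion=[
    [36, 0, -4, 0, 0, 0, 0],
    [36, 0, -4, 0, 0, 0, 0.02],
    [36, 0, -4, 0, 0, 0, 0.022],
    [36, 0, -4, 0, 0, 0, 0.022],
    [36, 0, -4, 0, 0, 0, 0.022],
    [36, 0, -4, 0, 0, 0, 0.022],
  ],
)

```text
time: 13.4
tool_pos: [614.1, -132.9, 54.7]
tcp_rot: [179.8, 0.1, 107.7]
ft_force: [1.9, -0.7, -2.3]
finger_gap: 36.0
```

```bash
cat > st.py <<'E'
from h import *
import sys
s=sense(); W=Ro.from_euler('xyz',s['tcp_rot'],degrees=True)
p=s['tool_pos'][:2]-[559.9,45.1]
print(s['time'],s['tool_pos'].round(1),s['tcp_rot'].round(1),'R,polar',np.hypot(*p).round(1),np.degrees(np.arctan2(p[1],p[0])).round(2),'Ftool',W.inv().apply(s['ft_force']).round(1),'tau',s['wrist_torque'].round(2))
E
python3 st.py
```

```text
13.4 [ 614.1 -132.9   54.7] [1.798e+02 1.000e-01 1.077e+02] R,polar 186.1 -73.06 Ftool [-1.2  1.6  2.3] tau [-0.11 -0.31 -0.04]
```

servo_tool(
  motion=[
    [36, 0, -4, 0, 0, 0, 0.02],
    [36, 0, -4, 0, 0, 0, 0.021],
    [36, 0, -4, 0, 0, 0, 0.021],
    [36, 0, -4, 0, 0, 0, 0.021],
    [36, 0, -4, 0, 0, 0, 0.021],
  ],
)

```text
time: 13.9
tool_pos: [593.1, -138.3, 54.8]
tcp_rot: [179.8, 0.1, 101.2]
ft_force: [1.1, 0.6, -0.4]
finger_gap: 36.3
```

```bash
python3 st.py
```

```text
13.9 [ 593.1 -138.3   54.8] [1.798e+02 1.000e-01 1.012e+02] R,polar 186.4 -79.73 Ftool [0.3 1.2 0.4] tau [ 0.07 -0.31 -0.01]
```

servo_tool(
  motion=[
    [36, 0, -4, 0, 0, 0, 0.021],
    [36, 0, -4, 0, 0, 0, 0.021],
    [36, 0, -4, 0, 0, 0, 0.021],
  ],
)

```text
time: 14.2
tool_pos: [580.3, -140.3, 54.7]
tcp_rot: [179.8, 0.0, 97.3]
ft_force: [1.8, 1.2, 0.1]
finger_gap: 36.4
```

```bash
python3 st.py
```

```text
14.2 [ 580.3 -140.3   54.7] [179.8   0.   97.3] R,polar 186.6 -83.72 Ftool [ 1.  2. -0.] tau [ 0.11 -0.3   0.05]
```

servo_tool(
  motion=[
    [36, 0, -4, 0, 0, 0, 0.021],
    [36, 0, -4, 0, 0, 0, 0.021],
    [36, 0, -4, 0, 0, 0, 0.021],
  ],
)

```text
time: 14.5
tool_pos: [567.3, -141.5, 54.8]
tcp_rot: [179.7, 0.0, 93.4]
ft_force: [1.7, 1.5, 0.1]
finger_gap: 36.1
```

```bash
python3 st.py
```

```text
14.5 [ 567.3 -141.5   54.8] [179.7   0.   93.4] R,polar 186.7 -87.71 Ftool [ 1.4  1.8 -0.1] tau [ 0.13 -0.36  0.05]
```

servo_tool(
  motion=[
    [36, 0, -4, 0, 0, 0, 0.021],
    [36, 0, -4, 0, 0, 0, 0.021],
    [36, 0, -4, 0, 0, 0, 0.021],
  ],
)

```text
time: 14.8
tool_pos: [554.3, -141.7, 54.7]
tcp_rot: [179.7, -0.0, 89.4]
ft_force: [2.8, 0.9, -0.5]
finger_gap: 35.7
```

```bash
python3 st.py
```

```text
14.8 [ 554.3 -141.7   54.7] [179.7  -0.   89.4] R,polar 186.9 -91.71 Ftool [0.9 2.8 0.5] tau [ 0.18 -0.34 -0.02]
```

servo_tool(
  motion=[
    [36, 0, -4, 0, 0, 0, 0.021],
    [36, 0, -4, 0, 0, 0, 0.021],
    [36, 0, -4, 0, 0, 0, 0.021],
  ],
)

```text
time: 15.1
tool_pos: [541.3, -141.1, 54.7]
tcp_rot: [179.7, -0.1, 85.5]
ft_force: [1.4, 1.5, -0.2]
finger_gap: 35.6
```

```bash
python3 st.py
```

```text
15.1 [ 541.3 -141.1   54.7] [ 1.797e+02 -1.000e-01  8.550e+01] R,polar 187.1 -95.69 Ftool [1.6 1.3 0.2] tau [ 0.23 -0.4   0.03]
```

servo_tool(
  motion=[
    [36, 0, -4, 0, 0, 0, 0.021],
    [36, 0, -4, 0, 0, 0, 0.021],
    [36, 0, -4, 0, 0, 0, 0.021],
  ],
)

```text
time: 15.4
tool_pos: [528.5, -139.8, 54.8]
tcp_rot: [179.7, -0.1, 81.6]
ft_force: [2.9, 0.9, -1.4]
finger_gap: 36.0
```

```bash
python3 st.py
```

```text
15.4 [ 528.5 -139.8   54.8] [ 1.797e+02 -1.000e-01  8.160e+01] R,polar 187.6 -99.65 Ftool [1.4 2.8 1.4] tau [ 0.19 -0.37  0.04]
```

servo_tool(
  motion=[
    [36, 0, -4, 0, 0, 0, 0.021],
    [36, 0, -4, 0, 0, 0, 0.021],
    [36, 0, -4, 0, 0, 0, 0.021],
  ],
)

```text
time: 15.7
tool_pos: [515.7, -137.8, 54.9]
tcp_rot: [179.7, -0.1, 77.6]
ft_force: [2.6, 1.9, 0.3]
finger_gap: 35.9
```

```bash
python3 st.py
```

```text
15.7 [ 515.7 -137.8   54.9] [ 1.797e+02 -1.000e-01  7.760e+01] R,polar 188.1 -103.59 Ftool [ 2.4  2.1 -0.3] tau [ 0.24 -0.39  0.09]
```

servo_tool(
  motion=[
    [36, 0, -4, 0, 0, 0, 0.021],
    [36, 0, -4, 0, 0, 0, 0.021],
  ],
)

```text
time: 15.9
tool_pos: [507.3, -135.9, 54.9]
tcp_rot: [179.7, -0.1, 75.0]
ft_force: [3.0, 0.9, -0.8]
finger_gap: 36.0
```

```bash
python3 st.py
```

```text
15.9 [ 507.3 -135.9   54.9] [ 1.797e+02 -1.000e-01  7.500e+01] R,polar 188.5 -106.21 Ftool [1.7 2.6 0.9] tau [ 0.16 -0.36  0.1 ]
```

servo_tool(
  motion=[
    [36, 0, -4, 0, 0, 0, 0.021],
    [36, 0, -4, 0, 0, 0, 0.021],
  ],
)

```text
time: 16.1
tool_pos: [499.1, -133.6, 55.0]
tcp_rot: [179.7, -0.1, 72.4]
ft_force: [4.3, 1.8, -0.9]
finger_gap: 35.6
```

```bash
python3 st.py
```

```text
16.1 [ 499.1 -133.6   55. ] [ 1.797e+02 -1.000e-01  7.240e+01] R,polar 188.8 -108.79 Ftool [3.1 3.6 0.9] tau [ 0.25 -0.68  0.05]
```

servo_tool(
  motion=[
    [36, 0, -4, 0, 0, 0, 0.021],
  ],
)

```text
time: 16.2
tool_pos: [495.5, -132.3, 55.1]
tcp_rot: [179.6, -0.1, 71.1]
ft_force: [7.2, 1.5, -1.6]
finger_gap: 35.7
```

```bash
python3 st.py
```

```text
16.2 [ 495.5 -132.3   55.1] [ 1.796e+02 -1.000e-01  7.110e+01] R,polar 188.7 -109.97 Ftool [3.7 6.3 1.7] tau [ 0.21 -1.07  0.09]
```

The nut has reached its stop and the force is climbing. From here I go one row at a time.

servo_tool(
  motion=[
    [36, 0, -4, 0, 0, 0, 0.021],
  ],
)

```text
time: 16.3
tool_pos: [492.5, -131.1, 55.5]
tcp_rot: [179.5, -0.2, 69.7]
ft_force: [10.2, 1.0, -3.5]
finger_gap: 35.8
```

```bash
python3 st.py
```

```text
16.3 [ 492.5 -131.1   55.5] [179.5  -0.2  69.7] R,polar 188.6 -110.94 Ftool [4.5 9.2 3.6] tau [ 0.11 -1.32  0.11]
```

servo_tool(
  motion=[
    [36, 0, -4, 0, 0, 0, 0.025],
  ],
)

```text
time: 16.4
tool_pos: [489.7, -129.8, 55.9]
tcp_rot: [179.3, -0.2, 68.2]
ft_force: [8.0, -0.7, -4.9]
finger_gap: 35.9
```

```bash
python3 st.py
```

```text
16.4 [ 489.7 -129.8   55.9] [179.3  -0.2  68.2] R,polar 188.5 -111.87 Ftool [2.3 7.7 5. ] tau [ 0.02 -1.26  0.1 ]
```

servo_tool(
  motion=[
    [36, 0, -4, 0.5, 0.005, 0, 0.025],
  ],
)

```text
time: 16.5
tool_pos: [486.7, -128.5, 55.7]
tcp_rot: [179.4, -0.2, 66.7]
ft_force: [6.5, -0.8, -4.1]
finger_gap: 36.1
```

```bash
python3 st.py
```

```text
16.5 [ 486.7 -128.5   55.7] [179.4  -0.2  66.7] R,polar 188.4 -112.87 Ftool [1.8 6.3 4.2] tau [ 0.04 -1.14  0.11]
```

servo_tool(
  motion=[
    [36, 0, -4, 0.5, 0.008, 0, 0.025],
  ],
)

```text
time: 16.6
tool_pos: [483.6, -127.1, 55.4]
tcp_rot: [179.8, -0.3, 65.1]
ft_force: [5.6, -0.0, -2.5]
finger_gap: 36.6
```

```bash
python3 st.py
```

```text
16.6 [ 483.6 -127.1   55.4] [179.8  -0.3  65.1] R,polar 188.4 -113.91 Ftool [2.3 5.1 2.5] tau [ 0.02 -1.03  0.1 ]
```

servo_tool(
  motion=[
    [36, 0, -2, 0, 0, 0, 0.012],
  ],
)

```text
time: 16.7
tool_pos: [482.2, -126.4, 55.6]
tcp_rot: [179.7, -0.3, 64.3]
ft_force: [6.5, -1.6, -2.5]
finger_gap: 35.9
```

```bash
python3 st.py
```

```text
16.7 [ 482.2 -126.4   55.6] [179.7  -0.3  64.3] R,polar 188.3 -114.39 Ftool [1.4 6.6 2.5] tau [-0.12 -0.9   0.11]
```

servo_tool(
  motion=[
    [36, 0, 4, 0, 0, 0, -0.025],
    [36, 0, 4, 0, 0, 0, -0.025],
    [36, 0, 4, 0, 0, 0, -0.025],
    [36, 0, 4, 0, 0, 0, -0.025],
    [36, 0, 3, 0, 0, 0, -0.02],
    [36, 0, 0, 0, 0, 0, 0],
  ],
)

```text
time: 17.3
tool_pos: [501.1, -134.7, 55.8]
tcp_rot: [179.5, -0.2, 71.6]
ft_force: [-0.1, -0.0, -0.0]
finger_gap: 35.6
```

```bash
python3 st.py
```

```text
17.3 [ 501.1 -134.7   55.8] [179.5  -0.2  71.6] R,polar 189.2 -108.1 Ftool [-0.  -0.1  0. ] tau [-0.    0.01  0.04]
```

Contact is gone: the force is zero and the handle has sprung back. I'll open a little more, go straight up and look.

servo_tool(
  motion=[
    [46, 0, 0, 0, 0, 0, 0],
    [46, 0, 0, 0, 0, 0, 0],
    [46, 0, 0, -6, 0, 0, 0],
    [46, 0, 0, -12, 0, 0, 0],
    [46, 0, 0, -20, 0, 0, 0],
    [46, 0, 0, -25, 0, 0, 0],
    [46, 0, 0, -25, 0, 0, 0],
    [46, 0, 0, -25, 0, 0, 0],
    [46, 0, 0, -25, 0, 0, 0],
    [46, 0, 0, 0, 0, 0, 0],
  ],
)

```text
time: 18.3
tool_pos: [498.0, -134.4, 204.7]
tcp_rot: [179.6, -0.2, 71.5]
ft_force: [0.7, -0.8, 0.4]
finger_gap: 46.2
```

```bash
python3 st.py; python3 - <<'E'
from h import *
im=snapshot('wrist'); cv2.imwrite('pics/w11.png',im)
s=cv2.resize(snapshot('side')[150:270,270:400],None,fx=2.4,fy=2.4)
cv2.imwrite('pics/c11.png',np.hstack([im[:,170:470],cv2.copyMakeBorder(s,0,400-s.shape[0],0,0,0)]))
E
```

```text
18.3 [ 498.  -134.4  204.7] [179.6  -0.2  71.5] R,polar 189.9 -109.04 Ftool [-0.5  1.  -0.4] tau [-0.05 -0.02  0.04]
```

View pics/c11.png

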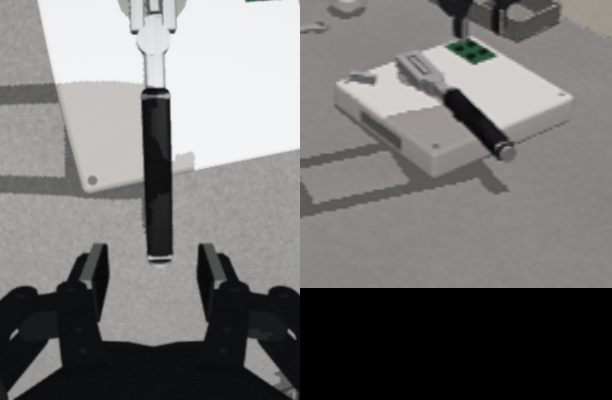

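The wrench lies flat and straight with the nut in its slot, and the gripper is clear, so I'll hand in.

```bash
python3 -c "
from bench import hand_in
print(hand_in())"
```

```text
the job is handed in; nothing more can be done
None
```

The wrench clicked on the nut and was left lying flat on the module, and the job was handed in at about 18 s. No verdict was given.

- **Seating:** I gripped the wrench at its balance point and lowered the slot over the nut until firm contact. By the tool height, the underside sat about 1 mm above the module top.
- **Pull:** I pulled the handle clockwise with the fingers loosely around it. The nut ran on about 42°, near the top of the stated range, then stopped dead.
- **Click:** The pull force rose to about 9 N, then fell to about 5–6 N as the handle gave way. The last force reading went up slightly, to 6.6 N, though the wrist moment kept falling. From the arm's travel I put the break-over at roughly 0.08–0.11 rad. That is an estimate, since the handle angle cannot be read directly, but it is between the 0.05 rad click and the 0.17 rad limit.
- **Last checks:** After I backed off, the contact force was zero. The final picture shows the wrench flat, the handle straight, the head over the nut and the gripper clear above. I did not measure the final slot-to-nut offset. I did not check the bystanders' positions either, but the arm stayed clear of them.

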